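# Turn and stack a stack-nest bin over packed cups

### The job

Stand the blue cup in the green bin on the table. Then take the upper bin off the nested pair on the sloping stand (the other bin stays there), turn it half a turn so that its white end is opposite the lower bin's white end, and set it on the table bin with its feet fully home in the ledges, so that it does not nest onto the cup; then stand the white cup in that upper bin. Set the crockery and the bin down gently rather than dropping them, and leave the other things on the table alone.

Things in the scene. Friction and masses are not known exactly. Their poses are not given: they have to be found in the camera images.
- low_bin_mid (a point): Green open stack-nest bin on the table between the stand and the cups: 200 mm long (y), 170 wide (x), 90 high, 220 g; its +y end is white, the other green. This point is its centre, 45 mm above its underside; z up, +y to the white end. Same way round, another bin sinks into it to 40 mm up; turned half a turn its feet drop into the ledges and it rests exactly 82 mm up.
- low_bin_white_end (a point): Middle of the white end's rim band of the table bin, 95 mm towards +y from its centre, 76 mm above its underside. The rim band of every bin is 10 mm thick with upright faces and 40 mm deep (50 to 90 mm above the underside); below it the 3 mm walls taper in by 10 degrees. The inside of both ends is free over the middle 100 mm.
- low_bin_floor (a point): Middle of the table bin's inner floor, 11 mm above its underside (every bin's floor is so, in the bin's own axes). The floor is 156 mm long (y) and, between the ledge columns, 74 mm wide (x).
- low_bin_ledge (a point): One of the table bin's four ledges, 82 mm above its underside, at x = 57, y = 61 mm in the bin's axes (others: x = +-57, y = 61 or -31): tops of inward columns 32 mm wide along y, whose inner faces are at x = +-50 mm at the top and +-37 at the floor. Each lies in a bevelled saddle, 8 mm deep, 25 mm wide at the ledge and 31 at the rim, into which a foot fits with 2.5 mm play.
- top_bin_mid (a point): Upper one of the two bins nested on the sloping stand, the one to turn and stack; same make and axes as the table bin. Its centre, 45 mm above its own underside; its z leans 28 degrees towards the robot at the start; +y to its white end, which starts the same way round as the table bin's, within 0.45 rad. Lifted along its own z it is clear after 55 mm.
- top_bin_white_end (a point): Middle of the white end's rim band of that upper bin: 95 mm towards +y from its centre, 76 mm above its underside. The green end's band lies likewise at -y. Either end can be pinched across the 10 mm band with one finger inside the bin.
- top_bin_foot (a point): One of that bin's four feet, underside: x = 57, y = -61 mm in its axes (others: x = +-57, y = -61 or 31). Each is 20 mm long (y), 11.5 wide, 8 high.
- spare_bin_mid (a point): The lower bin of the nested pair, of the same make: it stays on the stand. Centre, 45 mm above its underside; axes as for the others.
- rack_deck (a point): Middle of the deck of the sloping bin stand (blue tube frame, grey deck 236 mm wide), fixed to the table, on its left or its right side. The deck slopes 28 degrees down towards the robot to a 14 mm high front stop; low guides run up its sides. x points away from the robot (within 0.2 rad), level; z is vertical; the deck's middle is 75 mm above the table.
- blue_cup_mid (a point): Dark blue handleless tea cup with white stripes, open at the top: 66 mm across (straight sided from 24 mm up), 66 mm high, 190 g, standing on a 4 mm cardboard pad. This point is its centre, 33 mm above its underside; z is up.
- white_cup_mid (a point): White handleless tea cup with dark blue stripes, same size; it stands on the pad too, and the two may have changed places. This point is its centre, 33 mm above its underside.
- bowls: Bystander: two nested bowls, 124 mm across, 65 mm high. Origin at the centre of the underside.
- tape_stand: Bystander: dark grey tape dispenser, 60 x 110 mm, 92 mm high, with a roll of brown tape. Origin at the centre of the underside.
- carton: Bystander: closed cardboard box 90 x 130 x 75 mm. Origin at the centre of the underside.
Not all that is in view belongs to the job. Of the things that look like the part that bears blue_cup_mid, the smaller one is meant.

How it is judged (in metres and radians):
On the way, in this order (a step that is already met when the one before it is completed fails the run):
1. the blue cup stands upright on the floor of the table bin, released (x of blue_cup_mid in the frame of low_bin_mid between -0.045 and 0.045 m and y of blue_cup_mid in the frame of low_bin_mid between -0.055 and 0.055 m and z of blue_cup_mid in the frame of low_bin_mid between -0.007 and 0.005 m and angle between blue_cup_mid's own z axis and vertical below 0.1 rad and contact force between blue_cup and the fingers below 0.1 N), for 0.2 s.
2. the upper bin is lifted clear of the bin it was nested in (distance between top_bin_mid and spare_bin_mid above 0.095 m), for 0.1 s.
3. that bin, turned half a turn against the table bin, rests on its ledges, released (z of top_bin_mid in the frame of low_bin_mid between 0.079 and 0.085 m and y of top_bin_white_end in the frame of low_bin_mid below -0.085 m and horizontal distance between top_bin_mid and low_bin_mid below 0.008 m and angle between top_bin_mid's own z axis and vertical below 0.04 rad and angle between the y axis of top_bin_mid and the y axis of low_bin_mid, either way round below 0.08 rad and contact force between top_bin and the fingers below 0.1 N), for 0.2 s.
At the end, for the whole second after the job is handed in: Table bin flat; upper bin half-turned on its ledges (82 +-3 mm up, centres within 8 mm, 0.08 rad in line, 0.04 level); blue cup upright on the lower floor, white on the upper, within 45 mm across and 55 along of the middle, 0.1 rad; spare bin within 30 mm of its place; all at rest (x of blue_cup_mid in the frame of low_bin_mid between -0.045 and 0.045 m and y of blue_cup_mid in the frame of low_bin_mid between -0.055 and 0.055 m and z of blue_cup_mid in the frame of low_bin_mid between -0.007 and 0.005 m and angle between each of blue_cup_mid, white_cup_mid's own z axis and vertical below 0.1 rad and height (world z) of low_bin_mid between 0.041 and 0.049 m and angle between each of low_bin_mid, top_bin_mid's own z axis and vertical below 0.04 rad and z of top_bin_mid in the frame of low_bin_mid between 0.079 and 0.085 m and y of top_bin_white_end in the frame of low_bin_mid below -0.085 m and horizontal distance between top_bin_mid and low_bin_mid below 0.008 m and angle between the y axis of top_bin_mid and the y axis of low_bin_mid, either way round below 0.08 rad and x of white_cup_mid in the frame of top_bin_mid between -0.045 and 0.045 m and y of white_cup_mid in the frame of top_bin_mid between -0.055 and 0.055 m and z of white_cup_mid in the frame of top_bin_mid between -0.007 and 0.005 m and linear speed of each of top_bin, low_bin, blue_cup, white_cup below 0.02 m/s and distance of spare_bin_mid from where it was at the start of the episode below 0.03 m); the robot touches nothing.
It fails at once if a cup is dropped (it falls more than about 18 mm) ((linear speed of blue_cup above 0.6 m/s and contact force between blue_cup and the fingers below 0.1 N) or (linear speed of white_cup above 0.6 m/s and contact force between white_cup and the fingers below 0.1 N)).
It fails at once if the bin is dropped (it falls more than about 18 mm) (linear speed of top_bin above 0.6 m/s and contact force between top_bin and the fingers below 0.1 N).
It fails at once if a cup is tipped over (angle between any of blue_cup_mid, white_cup_mid's own z axis and vertical above 0.7 rad).
It fails at once if the spare bin is pulled off its place (distance of spare_bin_mid from where it was at the start of the episode above 0.05 m).
It fails at once if the bowls, the tape dispenser or the carton are disturbed (distance of any of bowls, tape_stand, carton from where it was at the start of the episode above 0.03 m).
It also fails if it takes over 72 s, if anything falls off the work surface, if the arm or the gripper's body presses on something with over 40 N, if the wrist force passes 120 N, or if a joint passes its speed limit or range.

### The arm

A 6-joint arm with a two-finger parallel gripper is mounted at the origin on the work surface. World frame = base frame: x ahead of the robot, y to its left, z up, the work surface at z = 0. Lengths are in mm, angles in rad, forces in N, time in s.
With the tool pointing down it reaches from about 275 to 750 mm from the base axis. Payload 10.2 kg.
Tool frame: the origin (TCP) lies midway between the tips of the shut fingers; the grasp point (between the pads) lies 19 mm behind it (ctrl.grip_depth is the distance from the TCP to the grasp point, in mm); y points along the fingers, x is the direction in which the jaws open and shut, and the axes are right-handed (so a half turn about y gives the same grasp; the last joint's range is limited). The gripper opens to 85 mm and grips with 20 to 120 N. Pads are 22 mm wide; open, the fingers measure 114 mm over their backs; the gripper's body (76 mm by 85 mm) begins 54 mm behind the grasp point. The pads swing forward as they close: fully open they stand 13 mm farther back than shut.
Start: joints at [-1.473, 0.313, 1.498, -0, 1.331, -0.223], TCP at [165.533, -498.227, 231.294] pointing down, gripper open.
Joint ranges: [-2.94, 2.94], [-0.97, 2.17], [0.19, 2.56], [-1.23, 4.37], [0.02, 3.11], [-2.88, 2.88]. Speed limits (rad/s): [2.39, 2.39, 3.01, 3.14, 3.14, 3.14].

### API

Orientations are given as a unit quaternion [w, x, y, z].
In Python, from rig import ctrl gives the robot as it stands. The module is installed in compiled form; this text tells all that it offers.
- The arm moves only by the tool drive_tool, never from a script. Its arguments are lists of equal length, an entry for each row: "gripper": the closure, from 0 (fully open) to 1 (shut); "offset": the shift along the tool's x, y, z in m, a list of three; "turn": the turn about the tool's y in degrees. In form: {"gripper": [gripper, ...], "offset": [[tx, ty, tz], ...], "turn": [turn, ...]}. A call has 1 to 20 rows; each row shifts and turns the commanded pose from where the row before left it, along the tool's axes as they then stand; what a row does not reach is not made up. A row lasts 1/12 s, in which the tool goes at most 41.7 mm and 7.16 degrees, less where a joint would pass 70% of its speed; a pose out of reach is approached as far as the arm can. A call is refused whole if a number of a shift passes 0.0417 or a number of a turn 7.16, either way. A call with a gripper value outside its range is refused whole. The fingers move at their own pace and stop on an object; "force" is the grip in N (left out, the last holds). Time passes only in rows, so rows that do not move let the fingers close. It gives the time, the measured TCP pose, the force and the opening at its end, in the units of the state.
- ctrl.sense(): the state, without advancing time (a new reading comes with each control period).
- ctrl.capture(name): name is "scene" or "top" or "wrist"; returns (picture, depth): 400x640x3 uint8, red, green, blue; 400x640 float32, mm along the optical axis (not along the pixel's ray), 0 where there is no reading.
- ctrl.camera_params(name): a dict with "fovy" (degrees; the focal length in pixels is half the picture's height over the tangent of half this angle, whatever the lens; pixels are square), "cx", "cy" (the principal point, pixels), "distortion" ([k1, k2, p1, p2, k3] as OpenCV has them; the pictures are not rectified), "view" (4x4, takes a point from world to camera coordinates); the wrist camera has in their place "tool_from_camera" (4x4, takes a point from camera to tool coordinates, whose origin is the TCP and whose axes are the tool frame's). Camera axes: x right, y down, z forward; pixel columns grow to the right and rows downward; lengths in mm; the calibration is good to about 2 mm. A picture is of the moment at which its call begins: read the wrist's pose just before it. camera_params takes no time and is no camera call.
- ctrl.finish_job(): hands the job in, once; it reports no verdict.
Trained networks look in the newest picture that a camera, given by its name, has taken for a name from the list of things; names that differ only in an ending like _2 or _b are one class to them, and where a whole thing is asked for, a point or a joint stands for the part that bears it (a point fixed in the world has none). Each returns a list of dicts, best first, with "score" (0 to 1); they miss things now and then, are a little off and sometimes report something else, mostly with a low value. They report only what shows in the picture. A call takes as long as a camera call. They do not tell look-alikes from the thing itself.
- ctrl.boxes_of(camera, query): "centre" ([x, y, z] in mm, in the coordinates of the camera as it stood for that picture, good to about 4 mm: the middle of the surface that is visible of it).
- ctrl.regions_of(camera, query): "mask" (400x640 bool, what is visible of it).
- ctrl.pinpoint(camera, query): "centre" ([x, y, z] in mm, in the coordinates of the camera as it stood for that picture, good to about 4 mm: a listed point, or the origin of a listed thing).
The state is a dict: "time_s": time; "joints": joint angles; "dq": joint speeds; "tau": joint torques, N m; "eef_pos": TCP position; "ee_rot": TCP orientation; "force": force on the tool from outside, world axes, zero at the start; "wrist_torque": the same for the moment, N m; "grip_width": opening from 0.0 (shut) to 1.0 (fully open).
Only numpy, scipy, OpenCV 4.12 (cv2) and the standard library are available. Lean on these libraries where they do the work, as an engineer would, in place of code of your own. Each camera call takes 0.05 s, during which the arm holds its last target.

## Working session

There is one attempt and no reset: what is moved stays moved. The work goes in short steps, Python scripts to look and compute and a tool call to move; the robot and the scene stay as the last step left them, time stands still between calls to the robot, and variables do not carry over. Pictures are saved under pics/ and viewed, and the job is handed in when it is done.

Besides the shell and the picture viewer there is one more tool, called after ">>>" in YAML: its name, and indented under it one key for each argument. drive_tool: Moves the arm, as the interface text tells. Its arguments: {"type":"object","properties":{"gripper":{"type":"array","items":{"type":"number"}},"offset":{"type":"array","items":{"type":"array","items":{"type":"number"}}},"turn":{"type":"array","items":{"type":"number"}},"force":{"type":"number"}},"required":["gripper","offset","turn"]}

```bash
mkdir -p pics; ls; cat > h.py <<'E'
import numpy as np, cv2
from rig import ctrl
def R(q):
    w,x,y,z=q
    from scipy.spatial.transform import Rotation as Ro
    return Ro.from_quat([x,y,z,w]).as_matrix()
def K(n):
    p=ctrl.camera_params(n); f=200/np.tan(np.radians(p['fovy']/2))
    return np.array([[f,0,p['cx']],[0,f,p['cy']],[0,0,1]]),np.array(p['distortion'])
def c2w(n,s=None):
    p=ctrl.camera_params(n)
    if n=='wrist':
        T=np.eye(4);T[:3,:3]=R(s['ee_rot']);T[:3,3]=s['eef_pos']
        return T@np.array(p['tool_from_camera'])
    return np.linalg.inv(np.array(p['view']))
def cap(n,name=None):
    s=ctrl.sense(); im,d=ctrl.capture(n)
    if name: cv2.imwrite('pics/'+name+'.png',im[:,:,::-1]); np.savez('pics/'+name+'.npz',im=im,d=d,T=c2w(n,s))
    return im,d,c2w(n,s)
def cloud(n,d,T):
    k,di=K(n); h,w=d.shape
    u,v=np.meshgrid(np.arange(w),np.arange(h))
    p=cv2.undistortPoints(np.stack([u,v],-1).reshape(-1,1,2).astype(np.float64),k,di).reshape(h,w,2)
    P=np.concatenate([p*d[...,None],d[...,None]],-1)
    W=P@T[:3,:3].T+T[:3,3]
    W[d==0]=np.nan
    return W
def tw(T,c): return T[:3,:3]@np.array(c)+T[:3,3]
E
python3 - <<'E'
from h import *
print(ctrl.sense())
for n in('scene','top','wrist'): 
    im,d,T=cap(n,n+'0'); print(n,ctrl.camera_params(n)['distortion'],T[:3,3].round(), T[:3,2].round(2))
E
```

```text
pics
{'time_s': 0.0, 'joints': array([-1.47341985e+00,  3.13423552e-01,  1.49845730e+00,  3.71691659e-06,
        1.33097847e+00, -2.23426370e-01]), 'dq': array([ 2.59465505e-04,  1.58519672e-03,  5.88171484e-04,  7.17964454e-05,
       -1.28298284e-04,  6.73361774e-04]), 'tau': array([ 8.39411587e-04, -4.12261963e+01, -2.59741312e+01, -1.65264105e-04,
        4.20312543e-03, -1.27675389e-05]), 'eef_pos': array([ 165.49779919, -497.95856651,  230.74099236]), 'ee_rot': array([ 0.5737754 , -0.57310174,  0.41401969, -0.41342941]), 'force': array([-0.16397497,  0.4835138 ,  0.6690115 ]), 'wrist_torque': array([-0.04553863, -0.06034117, -0.04102646]), 'grip_width': 1.0030797371095865}
scene [-0.10382706  0.          0.          0.          0.        ] [1040. -694. 1322.] [-0.35  0.48 -0.8 ]
top [-0.12668955  0.          0.          0.          0.        ] [ 427.   19. 1541.] [ 0.06  0.01 -1.  ]
wrist [-0.03834574  0.          0.          0.          0.        ] [ 245. -472.  372.] [-0.31 -0.1  -0.95]
```

View pics/scene0.png

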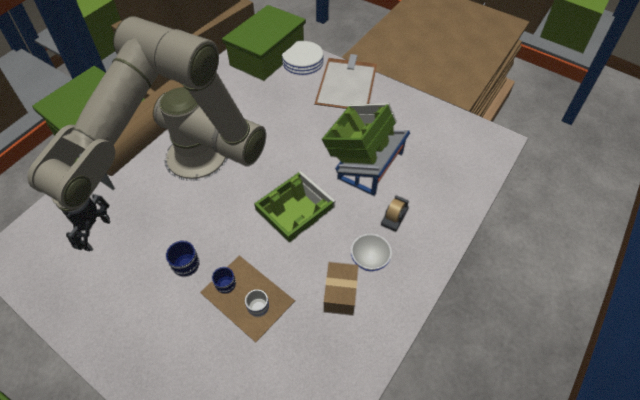

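View pics/top0.png

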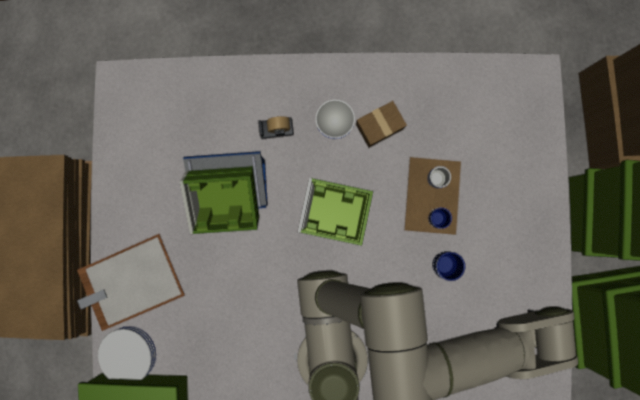

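```bash
python3 - <<'E'
from h import *
z=np.load('pics/top0.npz');T=z['T'];zs=np.load('pics/scene0.npz')
for q in ['low_bin_mid','low_bin_white_end','low_bin_floor','low_bin_ledge','top_bin_mid','top_bin_white_end','top_bin_foot','spare_bin_mid','rack_deck','blue_cup_mid','white_cup_mid','bowls','tape_stand','carton']:
    for n,TT in(('top',T),('scene',zs['T'])):
        if n=='scene' and q in('bowls','carton','tape_stand'): continue
        print(q,n,[(round(r['score'],2),tw(TT,r['centre']).round(0).tolist()) for r in ctrl.pinpoint(n,q)][:4])
E
```

```text
low_bin_mid top [(0.58, [474.0, -14.0, 50.0])]
low_bin_mid scene [(0.63, [472.0, -10.0, 46.0])]
low_bin_white_end top [(0.87, [496.0, 81.0, 77.0])]
low_bin_white_end scene [(0.53, [545.0, 35.0, 85.0])]
low_bin_floor top [(0.93, [474.0, -10.0, 10.0]), (0.56, [497.0, 80.0, 78.0])]
low_bin_floor scene [(0.88, [474.0, -15.0, 12.0])]
low_bin_ledge top [(0.93, [546.0, 32.0, 81.0])]
low_bin_ledge scene [(0.83, [543.0, 34.0, 85.0])]
top_bin_mid top [(0.56, [508.0, 323.0, 149.0])]
top_bin_mid scene [(0.95, [511.0, 326.0, 150.0])]
top_bin_white_end top [(0.79, [492.0, 416.0, 177.0]), (0.58, [749.0, 169.0, -4.0])]
top_bin_white_end scene [(0.69, [491.0, 415.0, 179.0])]
top_bin_foot top [(0.97, [587.0, 262.0, 136.0]), (0.17, [513.0, 320.0, 149.0])]
top_bin_foot scene []
spare_bin_mid top []
spare_bin_mid scene [(0.92, [529.0, 323.0, 111.0]), (0.44, [494.0, 80.0, 77.0])]
rack_deck top []
rack_deck scene [(0.56, [489.0, 415.0, 177.0]), (0.41, [511.0, 324.0, 149.0])]
blue_cup_mid top [(0.71, [447.0, -341.0, 38.0]), (0.66, [293.0, -359.0, 39.0])]
blue_cup_mid scene [(0.75, [448.0, -341.0, 33.0]), (0.63, [302.0, -365.0, 45.0])]
white_cup_mid top [(0.92, [571.0, -341.0, 33.0])]
white_cup_mid scene [(0.75, [574.0, -342.0, 40.0])]
bowls top [(0.92, [764.0, -17.0, -1.0])]
tape_stand top [(0.85, [748.0, 173.0, -3.0])]
carton top [(0.73, [751.0, -163.0, 1.0])]
```

```bash
python3 - <<'E'
from h import *
z=np.load('pics/top0.npz');d=z['d'];im=z['im'];W=cloud('top',d,z['T'])
c=cv2.resize(im[145:290,390:480],None,fx=5,fy=4*1.25/1,interpolation=cv2.INTER_CUBIC)[:600]
cv2.imwrite('pics/crop1.png',cv2.resize(im[140:290,170:480],None,fx=2.5,fy=2.5,interpolation=cv2.INTER_CUBIC)[:,:,::-1])
# cups rims
for nm,(x,y) in dict(blue=(447,-341),white=(571,-341),big=(295,-362)).items():
    m=(np.hypot(W[...,0]-x,W[...,1]-y)<60)&(W[...,2]>50)
    P=W[m]; zt=np.nanpercentile(P[:,2],90); Q=P[P[:,2]>zt-8][:,:2]
    (cx,cy),r=cv2.minEnclosingCircle(Q.astype(np.float32)); A=np.c_[2*Q,np.ones(len(Q))];s=np.linalg.lstsq(A,(Q**2).sum(1),rcond=None)[0]
    print(nm,len(Q),zt,cx,cy,r,s[:2],np.sqrt(s[2]+s[0]**2+s[1]**2))
# table bin rim
m=(np.hypot(W[...,0]-474,W[...,1]+12)<150)&(W[...,2]>80)&(W[...,2]<105)&(abs(W[...,1]+12)<130)
Q=W[m];print(len(Q),Q[:,2].min(),np.median(Q[:,2])); print(cv2.minAreaRect(Q[:,:2].astype(np.float32)))
E
```

```text
blue 97 72.32864408595283 449.1799011230469 -340.7102355957031 34.141029357910156 [ 448.86519134 -340.53467538] 31.340716020996226
white 92 72.18150261310912 576.6925048828125 -341.35650634765625 34.83793640136719 [ 575.35076962 -341.37316131] 31.397600025856164
big 177 92.33457940301867 299.5788879394531 -362.04583740234375 45.6936149597168 [ 300.3515457 -361.9746259] 41.79523149547495
1094 80.06115174033789 89.09963835195435
((473.9441223144531, -13.009796142578125), (200.87344360351562, 170.59683227539062), 77.10464477539062)
```

View pics/crop1.png

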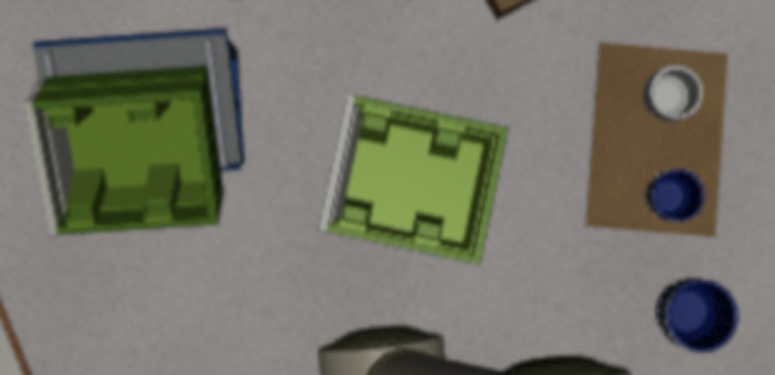

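```bash
cat >> h.py <<'E'
def st():
    s=ctrl.sense();r=R(s['ee_rot'])
    print('t',round(s['time_s'],2),'pos',np.round(s['eef_pos'],1),'yaw(tool x)',round(np.degrees(np.arctan2(r[1,0],r[0,0])),1),'q',np.round(s['joints'],2),'F',np.round(s['force'],1),'g',round(s['grip_width'],3)); return s,r
def plan(p,yaw=None):
    "offset in tool frame (mm) to reach world p, and turn needed (deg about tool y)"
    s,r=st(); 
    if yaw is not None:
        cur=np.degrees(np.arctan2(r[1,0],r[0,0])); d=(yaw-cur+180)%360-180
        print('world yaw change',round(d,1),'-> turn about tool y',round(d*r[2,1],1))
    print('offset now-frame',(r.T@(np.array(p)-s['eef_pos'])).round(1))
    if yaw is not None:
        a=np.radians(d); Rz=np.array([[np.cos(a),-np.sin(a),0],[np.sin(a),np.cos(a),0],[0,0,1]])
        print('offset after-turn-frame',((Rz@r).T@(np.array(p)-s['eef_pos'])).round(1))
E
python3 - <<'E'
from h import *
s,r=st();print(r.round(3))
plan([448.5,-340.5,120],77.1)
plan([448.5,-340.5,120],-102.9)
E
```

```text
t 1.4 pos [ 165.5 -498.2  231.3] yaw(tool x) -71.6 q [-1.47  0.31  1.5  -0.    1.33 -0.22] F [-0.7  0.8  0.1] g 1.0
[[ 0.315  0.     0.949]
 [-0.949 -0.     0.315]
 [ 0.    -1.    -0.   ]]
t 1.4 pos [ 165.5 -498.2  231.3] yaw(tool x) -71.6 q [-1.47  0.31  1.5  -0.    1.33 -0.22] F [-0.7  0.8  0.1] g 1.0
world yaw change 148.7 -> turn about tool y -148.7
offset now-frame [-60.5 111.3 318.3]
offset after-turn-frame [ 216.9  111.3 -240.6]
t 1.4 pos [ 165.5 -498.2  231.3] yaw(tool x) -71.6 q [-1.47  0.31  1.5  -0.    1.33 -0.22] F [-0.7  0.8  0.1] g 1.0
world yaw change -31.3 -> turn about tool y 31.3
offset now-frame [-60.5 111.3 318.3]
offset after-turn-frame [-216.9  111.3  240.6]
```

View pics/wrist0.png

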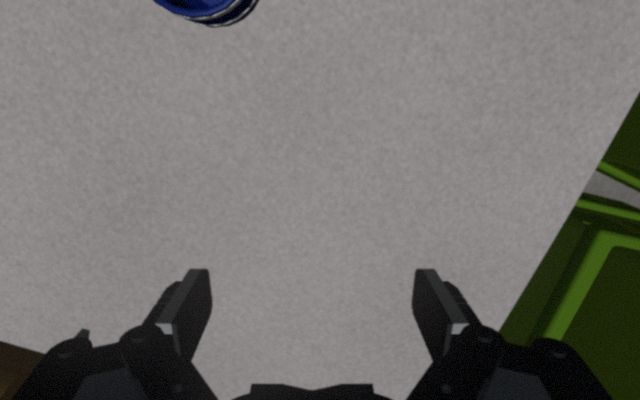

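```bash
python3 - <<'E'
from h import *
Ws=[]
for n in('top','scene'):
    z=np.load(f'pics/{n}0.npz');Ws.append(cloud(n,z['d'],z['T']).reshape(-1,3))
W=np.concatenate(Ws);W=W[~np.isnan(W[:,0])]
for x in range(680,130,-25):
    row=''
    for y in range(500,-450,-25):
        m=(abs(W[:,0]-x)<13)&(abs(W[:,1]-y)<13)
        h=np.percentile(W[m,2],80) if m.sum()>1 else -99
        row+='  ..' if h<-50 else '%4d'%h
    print(x,row)
print(list(range(500,-450,-25)))
E
```

```text
680    2   2   2   3   3   2   2   2   1   2   3   2   2   2   3   2   2   2   2   2   3   3   2   3   2  74  21   3   3   2   2   2   1   2   3   2   2   3
655    3   2   6 115 120 121 121 123 121 122 122 122  78   3   3   2   2   1   2   2   2   2   2   3   3   3   3   2   2   2   3   4   3   2   2   3   2   2
630    3   3 120 124 120 122 121 120 119 119 119 123  96   2   3   2   2   2   1   2   2   1   2   2   3   3   3   2   3   3   3   6   7   6   6   7   6   4
605    3   3 112 122 159 162 162 164 173 173 172 161  89   3   2   3   2   2   2   2   2   2   2   2   2   2   3   2   3   3   4   5   7  54  60  46   7   5
580    2  ..  .. 200 202 206 208 210 216 217 213 199  75   3   2   3   2   4  88  76   2   3   3   2   2   3   3   3   3   2   4   6  37  58  12  61   7   4
555    3   5  .. 226 227 225 226 227 226 224 224 209  63   2   2   2   2  89  88  90  87  89  89  84   8   2   3   3   3   3   6   7   7  63  65  48   7   4
530    4   4  .. 214 210 207 127 125 127 124 119 196  54   3   2   3   3  90  74  80  14  17  88  88  87  88   3   3   2   3   5   7   6   6   6   6   6   3
5
[... 1853 characters left out ...]
3   3   3   1   3   3 514 529
205    6   4   3   3   3   3   3   3   3   2   3   2   2   2   2   2 219 252 268 294 365 424 636 668 677 678 669 647 578 582 580 575 567 561 550 543 548 546
180    3   3   3   3   2   3   2   4   4   3   4   3   3   3   3   2   5 249 263 269 266 255 625 663 674 676 669 640 626 617 611 603 595 585 575 564 553 547
155    4   3   3   3   3   3   2   3   3   3   2   3   3   3   3   2   4 243 259 265 264 255 232 661 674 676 671 653 643 634 624 615 605 595 584 572 560 549
[500, 475, 450, 425, 400, 375, 350, 325, 300, 275, 250, 225, 200, 175, 150, 125, 100, 75, 50, 25, 0, -25, -50, -75, -100, -125, -150, -175, -200, -225, -250, -275, -300, -325, -350, -375, -400, -425]
```

>>> drive_tool:
  gripper: [0,0,0,0,0,0,0,0,0,0,0,0,0,0,0,0,0]
  offset:
    - [0,0.018,0]
    - [0,0.018,0]
    - [0,0.018,0]
    - [0,0.018,0]
    - [0,0.018,0]
    - [-0.0217,0,0.0241]
    - [-0.0217,0,0.0241]
    - [-0.0217,0,0.0241]
    - [-0.0217,0,0.0241]
    - [-0.0217,0,0.0241]
    - [-0.0217,0,0.0241]
    - [-0.0217,0,0.0241]
    - [-0.0217,0,0.0241]
    - [-0.0217,0,0.0241]
    - [-0.0217,0,0.0241]
    - [0,0,0]
    - [0,0,0]
  turn: [6.26,6.26,6.26,6.26,6.26,0,0,0,0,0,0,0,0,0,0,0,0]

```text
time_s: 2.82
eef_pos: [449.8, -339.7, 141.1]
ee_rot: [0.441, -0.441, 0.553, -0.552]
force: [0.0, -0.6, 1.0]
grip_width: 0.997
```

```bash
python3 - <<'E'
from h import *
st()
im,d,T=cap('wrist','w1');W=cloud('wrist',d,T)
for nm,(x,y) in dict(blue=(447,-341),white=(575,-341)).items():
    m=(np.hypot(W[...,0]-x,W[...,1]-y)<55)&(W[...,2]>55)&(W[...,2]<80)
    Q=W[m]; print(nm,len(Q))
    if len(Q)>50:
        zt=np.percentile(Q[:,2],95);Q=Q[Q[:,2]>zt-6][:,:2]; A=np.c_[2*Q,np.ones(len(Q))];s=np.linalg.lstsq(A,(Q**2).sum(1),rcond=None)[0]
        print(nm,len(Q),zt,s[:2],np.sqrt(s[2]+s[0]**2+s[1]**2),cv2.minEnclosingCircle(Q.astype(np.float32)))
plan([448.8,-340.5,30],-102.9)
E
```

```text
t 2.82 pos [ 449.8 -339.7  141.1] yaw(tool x) -102.8 q [-0.85  0.48  1.5  -0.    1.16  0.94] F [ 0.  -0.6  1. ] g 0.997
blue 2917
blue 2233 68.8912124262538 [ 448.91637168 -343.81750623] 30.69344212948939 ((448.2779541015625, -343.8129577636719), 33.28846740722656)
white 1633
white 1497 69.18809692278346 [ 575.6027809  -344.50573022] 30.3803636807446 ((572.9235229492188, -343.911376953125), 32.63949203491211)
t 2.87 pos [ 448.9 -340.5  141.1] yaw(tool x) -102.9 q [-0.86  0.48  1.5  -0.    1.16  0.94] F [ 1.  -0.5 -0. ] g 1.004
world yaw change -0.0 -> turn about tool y 0.0
offset now-frame [ 1.000e-01  1.111e+02 -1.000e-01]
offset after-turn-frame [ 1.000e-01  1.111e+02 -1.000e-01]
```

View pics/w1.png

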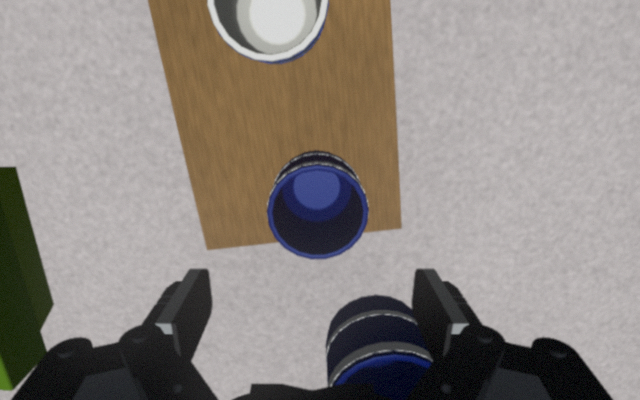

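>>> drive_tool:
  gripper: [0,0,0,0,0,0,1,1,1,1,1,1,1]
  offset:
    - [0.0015,0.03,0]
    - [0,0.03,0]
    - [0,0.026,0]
    - [0,0.02,0]
    - [0,0.01,0]
    - [0,0,0]
    - [0,0,0]
    - [0,0,0]
    - [0,0,0]
    - [0,0,0]
    - [0,0,0]
    - [0,0,0]
    - [0,0,0]
  turn: [0,0,0,0,0,0,0,0,0,0,0,0,0]
  force: 40

```text
time_s: 3.95
eef_pos: [449.1, -343.0, 27.0]
ee_rot: [-0.441, 0.441, -0.552, 0.554]
force: [-1.5, -1.5, 6.3]
grip_width: 0.745
```

```bash
python3 - <<'E'
from h import *
st()
im,d,T=cap('wrist','w2')
plan([473.9,-13,180],-102.9)
E
```

```text
t 3.95 pos [ 449.1 -343.    27. ] yaw(tool x) -102.9 q [-0.86  0.63  1.59 -0.    0.91  0.94] F [-1.5 -1.5  6.3] g 0.745
t 4.0 pos [ 449.1 -343.    27. ] yaw(tool x) -102.9 q [-0.86  0.63  1.59 -0.    0.91  0.94] F [-0.1 -0.2  7.2] g 0.752
world yaw change 0.0 -> turn about tool y -0.0
offset now-frame [-326.9 -153.8  -49.3]
offset after-turn-frame [-326.9 -153.8  -49.2]
```

View pics/w2.png

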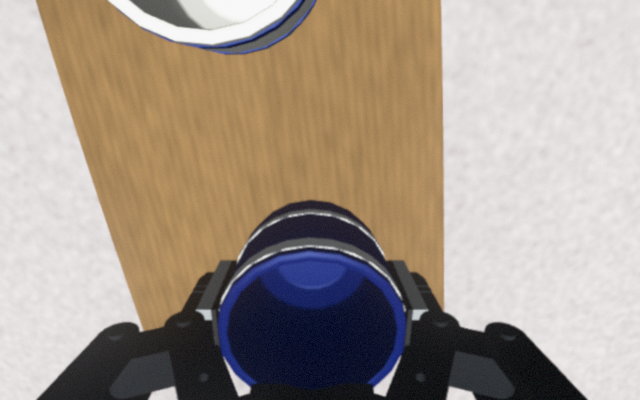

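>>> drive_tool:
  gripper: [1,1,1,1,1,1,1,1,1,1,1,1,1,1,1,1,1]
  offset:
    - [0,-0.015,0]
    - [0,-0.03,0]
    - [0,-0.04,0]
    - [0,-0.035,0]
    - [-0.0109,-0.015,-0.0016]
    - [-0.0316,0,-0.0048]
    - [-0.0316,0,-0.0048]
    - [-0.0316,0,-0.0048]
    - [-0.0316,0,-0.0048]
    - [-0.0316,0,-0.0048]
    - [-0.0316,0,-0.0048]
    - [-0.0316,0,-0.0048]
    - [-0.0316,0,-0.0048]
    - [-0.0316,0,-0.0048]
    - [-0.0316,0,-0.0048]
    - [0,0,0]
    - [0,0,0]
  turn: [0,0,0,0,0,0,0,0,0,0,0,0,0,0,0,0,0]

```text
time_s: 5.42
eef_pos: [473.3, -11.2, 160.7]
ee_rot: [-0.441, 0.441, -0.552, 0.553]
force: [-0.5, -0.7, -1.6]
grip_width: 0.749
```

```bash
python3 - <<'E'
from h import *
im,d,T=cap('wrist','w3')
plan([473.9,-13,34],-102.9)
E
```

```text
t 5.47 pos [473.3 -12.2 160.6] yaw(tool x) -102.8 q [-0.27  0.27  1.75 -0.    1.12  1.52] F [ 0.  -0.7 -2.1] g 0.745
world yaw change -0.1 -> turn about tool y 0.1
offset now-frame [  0.6 126.6   0.6]
offset after-turn-frame [  0.6 126.6   0.6]
```

View pics/w3.png

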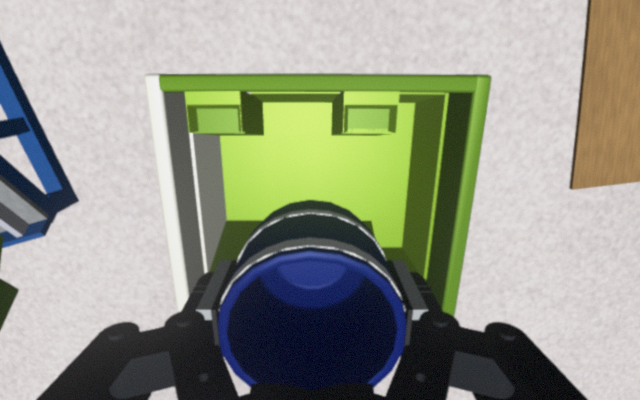

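>>> drive_tool:
  gripper: [1,1,1,1,1,1,1,1]
  offset:
    - [0,0.03,0]
    - [0,0.03,0]
    - [0,0.03,0]
    - [0,0.02,0]
    - [0,0.008,0]
    - [0,0.004,0]
    - [0,0.002,0]
    - [0,0.001,0]
  turn: [0,0,0,0,0,0,0,0]

```text
time_s: 6.13
eef_pos: [474.1, -12.9, 36.2]
ee_rot: [-0.441, 0.44, -0.553, 0.554]
force: [0.1, 0.1, -1.5]
grip_width: 0.751
```

>>> drive_tool:
  gripper: [1,1,1]
  offset:
    - [0,0.0015,0]
    - [0,0.001,0]
    - [0,0.0,0]
  turn: [0,0,0]

```text
time_s: 6.38
eef_pos: [474.0, -12.6, 33.9]
ee_rot: [-0.441, 0.44, -0.552, 0.554]
force: [-2.1, -0.4, 4.8]
grip_width: 0.748
```

>>> drive_tool:
  gripper: [0,0,0,0,0,0,0,0,0,0,0]
  offset:
    - [0,0,0]
    - [0,0,0]
    - [0,0,0]
    - [0,0,0]
    - [0,-0.01,0]
    - [0,-0.03,0]
    - [0,-0.04,0]
    - [0,-0.04,0]
    - [0,-0.04,0]
    - [0,-0.04,0]
    - [0,-0.04,0]
  turn: [0,0,0,0,0,0,0,0,0,0,0]

```text
time_s: 7.3
eef_pos: [472.6, -12.1, 275.8]
ee_rot: [-0.441, 0.44, -0.553, 0.553]
force: [0.6, 0.4, -0.0]
grip_width: 1.0
```

```bash
python3 - <<'E'
from h import *
st()
im,d,T=cap('wrist','w4')
im,d,T=cap('top','top4')
im,d,T=cap('scene','scene4')
for n in('top','scene'):
    T=np.load(f'pics/{n}4.npz')['T']
    for q in('blue_cup_mid','top_bin_mid','top_bin_white_end','top_bin_foot'):
        print(n,q,[(round(r['score'],2),tw(T,r['centre']).round(0).tolist()) for r in ctrl.pinpoint(n,q)][:3])
E
```

```text
t 7.3 pos [472.6 -12.1 275.8] yaw(tool x) -102.9 q [-0.27  0.17  1.57  0.    1.41  1.52] F [ 0.6  0.4 -0. ] g 1.0
top blue_cup_mid [(0.95, [296.0, -362.0, 43.0])]
top top_bin_mid [(0.94, [510.0, 318.0, 148.0])]
top top_bin_white_end [(0.85, [490.0, 419.0, 176.0])]
top top_bin_foot [(0.67, [585.0, 265.0, 136.0])]
scene blue_cup_mid [(0.82, [302.0, -359.0, 46.0]), (0.8, [472.0, -13.0, 44.0])]
scene top_bin_mid [(0.56, [514.0, 328.0, 149.0]), (0.16, [542.0, 34.0, 81.0])]
scene top_bin_white_end [(0.56, [491.0, 415.0, 177.0])]
scene top_bin_foot []
```

View pics/w4.png

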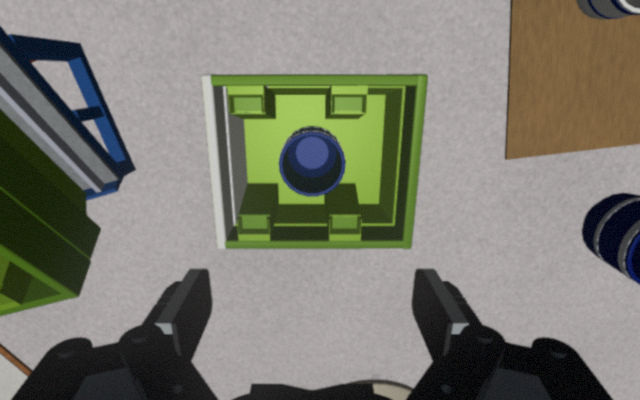

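```bash
cat >> h.py <<'E'
def fitbin(W,c,yaw,tilt,it=4,verbose=True,band=5):
    """c centre guess; yaw = dir of bin y axis deg; tilt about bin y: z leans to -x side by tilt deg"""
    W=W.reshape(-1,3);W=W[~np.isnan(W[:,0])]
    c=np.array(c,float)
    for _ in range(it):
        a=np.radians(yaw);t=np.radians(tilt)
        y=np.array([np.cos(a),np.sin(a),0]);xh=np.array([np.sin(a),-np.cos(a),0]);u=np.array([0,0,1.])
        z=u*np.cos(t)-xh*np.sin(t);x=np.cross(y,z);B=np.c_[x,y,z]
        L=(W-c)@B
        m=(abs(L[:,0])<110)&(abs(L[:,1])<125)&(abs(L[:,2]-43)<band+3)
        # rim top: keep points in outer ring
        m&=(abs(L[:,0])>60)|(abs(L[:,1])>78)
        Q=L[m]; 
        # robust plane
        A=np.c_[Q[:,:2],np.ones(len(Q))];w=np.ones(len(Q))
        for k in range(10):
            s=np.linalg.lstsq(A*w[:,None],Q[:,2]*w,rcond=None)[0];rr=Q[:,2]-A@s;w=1/np.maximum(1,abs(rr)/1.5)
        Q=Q[abs(rr)<4]
        (cx,cy),(w1,h1),an=cv2.minAreaRect(Q[:,:2].astype(np.float32))
        if verbose: print(len(Q),'plane',s.round(3),'rect',round(cx,1),round(cy,1),round(w1,1),round(h1,1),round(an,1))
        da=an if abs(an)<45 else an-90
        c=c+B@np.array([cx,cy,s[2]-45]); yaw+=da
        tilt-=np.degrees(np.arctan(s[0]))*-1*-1 if False else 0
    print('c',c.round(1),'yaw',round(yaw,1),'slopes x,y',s[:2].round(3),'z',z.round(3))
    return c,B
E
python3 - <<'E'
from h import *
for n in('top0','scene0','scene4','top4'):
    z=np.load(f'pics/{n}.npz');W=cloud(n[:-1],z['d'],z['T']);print(n)
    fitbin(W,[511,324,149],92.5,28,it=3)
print('table');
for n in('top0','scene0','w4','top4'):
    z=np.load(f'pics/{n}.npz');W=cloud('wrist' if n[0]=='w' else n[:-1],z['d'],z['T']);print(n); fitbin(W,[474,-13,45],77,0,it=2)
E
```

```text
top0
840 plane [4.0000e-03 4.0000e-03 4.5019e+01] rect -0.9 -1.8 171.1 201.5 0.5
839 plane [4.0000e-03 0.0000e+00 4.4997e+01] rect 0.0 0.2 171.1 201.5 0.1
841 plane [ 4.0000e-03 -0.0000e+00  4.4996e+01] rect 0.0 0.0 171.1 201.5 0.0
c [510.3 322.3 148.6] yaw 93.1 slopes x,y [ 0.004 -0.   ] z [-0.469 -0.025  0.883]
scene0
486 plane [7.0000e-03 1.3000e-02 4.4612e+01] rect 3.2 -3.4 177.1 207.3 0.1
486 plane [8.0000e-03 1.3000e-02 4.4927e+01] rect -0.0 0.0 177.0 207.4 0.1
486 plane [8.0000e-03 1.3000e-02 4.4993e+01] rect -0.0 0.0 177.0 207.4 0.0
c [514.2 320.9 150.1] yaw 92.7 slopes x,y [0.008 0.013] z [-0.469 -0.022  0.883]
scene4
498 plane [6.0000e-03 1.0000e-02 4.4349e+01] rect 1.9 -1.5 173.6 211.6 0.5
494 plane [6.0000e-03 6.0000e-03 4.4913e+01] rect 0.0 0.2 173.6 211.6 0.1
494 plane [6.0000e-03 6.0000e-03 4.4981e+01] rect 0.0 0.0 173.6 211.6 0.0
c [513.1 322.7 149.2] yaw 93.0 slopes x,y [0.006 0.006] z [-0.469 -0.025  0.883]
top4
849 plane [5.0000e-03 2.0000e-03 4.5012e+01] rect -0.9 -1.6 171.7 202.1 0.5
847 plane [ 5.0000e-03 -1.0000e-03  4.4993e+01] rect 0.0 0.2 171.7 202.1 0.1
847
[... 342 characters left out ...]
.5] yaw 77.1 slopes x,y [-0.003  0.   ] z [0. 0. 1.]
scene0
649 plane [7.0000e-03 2.0000e-03 4.3673e+01] rect 0.6 -1.6 174.7 202.4 0.0
654 plane [8.0000e-03 1.0000e-03 4.4841e+01] rect 0.0 0.0 174.7 202.4 -0.0
c [474.3 -14.7  43.5] yaw 77.0 slopes x,y [0.008 0.001] z [0. 0. 1.]
w4
9423 plane [ 0.    -0.    42.966] rect -0.6 -2.1 169.8 201.5 0.1
9420 plane [ 0.    -0.    44.982] rect 0.0 0.0 201.5 169.8 90.0
c [473.  -15.   42.9] yaw 77.1 slopes x,y [ 0. -0.] z [0. 0. 1.]
top4
320 plane [1.0000e-03 4.0000e-03 4.4668e+01] rect 0.1 -0.0 200.5 170.3 90.0
321 plane [1.0000e-03 4.0000e-03 4.4946e+01] rect 0.0 0.0 200.5 170.3 90.0
c [474.1 -13.1  44.6] yaw 77.0 slopes x,y [0.001 0.004] z [0. 0. 1.]
```

View pics/top4.png

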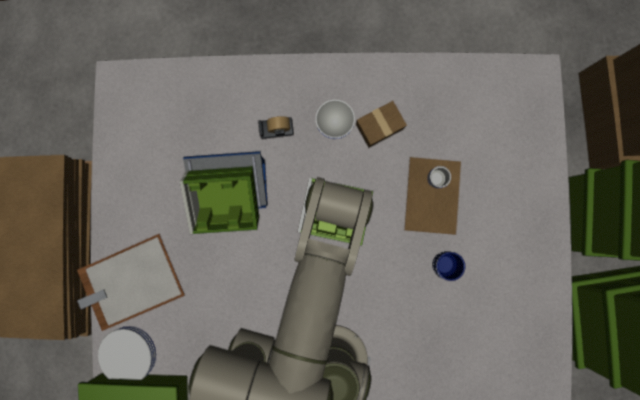

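>>> drive_tool:
  gripper: [0,0,0,0,0,0,0,0,0,0,0,0,0,0,0,0,0,0,0,0]
  offset:
    - [-0.0342,0,-0.0039]
    - [-0.0342,0,-0.0039]
    - [-0.0342,0,-0.0039]
    - [-0.0342,0,-0.0039]
    - [-0.0342,0,-0.0039]
    - [-0.0342,0,-0.0039]
    - [-0.0342,0,-0.0039]
    - [0,0,0]
    - [0,0,0]
    - [0,0,0]
    - [0,0,0]
    - [0,0,0]
    - [0,0,0]
    - [0,0,0]
    - [0,0,0]
    - [0,0,0]
    - [0,0,0]
    - [0,0,0]
    - [0,0,0]
    - [0,0,0]
  turn: [0,0,0,0,0,0,0,-7,-7,-7,-7,-7,-7,-7,-7,-7,-7,-7,-7,-7]

```text
time_s: 9.52
eef_pos: [500.2, 227.1, 272.3]
ee_rot: [-0.703, 0.704, -0.072, 0.071]
force: [-0.6, 0.6, -0.0]
grip_width: 0.999
```

>>> drive_tool:
  gripper: [0,0,0,0,0,0,0,0,0,0,0,0,0,0,0,0,0]
  offset:
    - [0,0,0]
    - [0,0,0]
    - [0,0,0]
    - [0,0,0]
    - [0,0,0]
    - [0,0,0]
    - [0,0,0]
    - [0,0,0]
    - [0,0,0]
    - [0,0,0]
    - [0,0,0]
    - [0,0,0]
    - [0,0,0]
    - [0,0,0]
    - [0,0,0]
    - [0,0,0]
    - [0,0,0]
  turn: [-7,-7,-7,-7,-7,-7,-7,-7,-7,-7,-7,-7,-7,-7,-7,0,0]

```text
time_s: 10.93
eef_pos: [500.2, 227.1, 272.5]
ee_rot: [0.487, -0.487, -0.512, 0.513]
force: [-0.4, 1.0, -0.6]
grip_width: 0.996
```

```bash
python3 - <<'E'
from h import *
plan([499.8,226.8,158.7],93)
im,d,T=cap('wrist','w5');W=cloud('wrist',d,T)
fitbin(W,[511,323,149],93,28,it=3)
E
```

```text
t 10.93 pos [500.2 227.1 272.5] yaw(tool x) 92.9 q [ 0.21  0.34  1.35  0.    1.45 -1.41] F [-0.4  1.  -0.6] g 0.996
world yaw change 0.1 -> turn about tool y -0.1
offset now-frame [ -0.2 113.8   0.4]
offset after-turn-frame [ -0.2 113.8   0.4]
17520 plane [ 2.0000e-03 -2.0000e-03  4.3737e+01] rect -2.3 -2.5 201.1 170.7 90.0
17522 plane [ 1.0000e-03 -2.0000e-03  4.4993e+01] rect 0.0 -0.0 201.1 170.7 90.0
17522 plane [ 1.0e-03 -2.0e-03  4.5e+01] rect -0.0 -0.0 201.1 170.7 90.0
c [509.7 320.4 146.8] yaw 93.0 slopes x,y [ 0.001 -0.002] z [-0.469 -0.024  0.883]
```

View pics/w5.png

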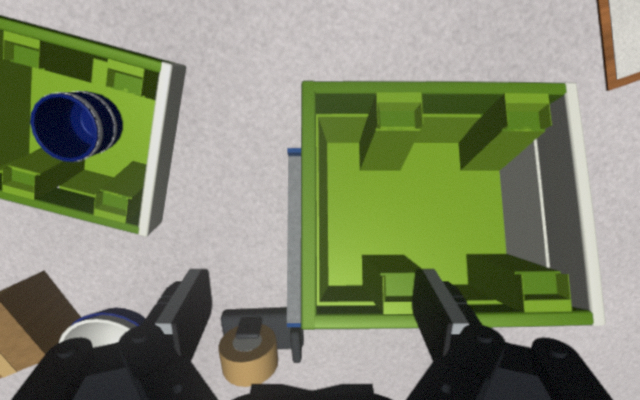

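>>> drive_tool:
  gripper: [0,0,0,0,0,0,1,1,1,1,1,1,1,1,1,1,1,1]
  offset:
    - [-0.0015,0.03,0]
    - [0,0.03,0]
    - [0,0.03,0]
    - [0,0.016,0]
    - [0,0.008,0]
    - [0,0,0]
    - [0,0,0]
    - [0,0,0]
    - [0,0,0]
    - [0,0,0]
    - [0,0,0]
    - [0,0,0]
    - [0,0,0]
    - [0,0,0]
    - [0,0,0]
    - [0,0,0]
    - [0,0,0]
    - [0,0,0]
  turn: [0,0,0,0,0,0,0,0,0,0,0,0,0,0,0,0,0,0]
  force: 80

```text
time_s: 12.48
eef_pos: [500.4, 225.6, 159.2]
ee_rot: [-0.486, 0.486, 0.513, -0.513]
force: [-2.9, -0.2, 6.1]
grip_width: 0.103
```

```bash
python3 - <<'E'
from h import *
st()
im,d,T=cap('wrist','w6')
E
```

```text
t 12.48 pos [500.4 225.6 159.2] yaw(tool x) 93.1 q [ 0.21  0.43  1.53 -0.    1.18 -1.41] F [-2.9 -0.2  6.1] g 0.103
```

View pics/w6.png

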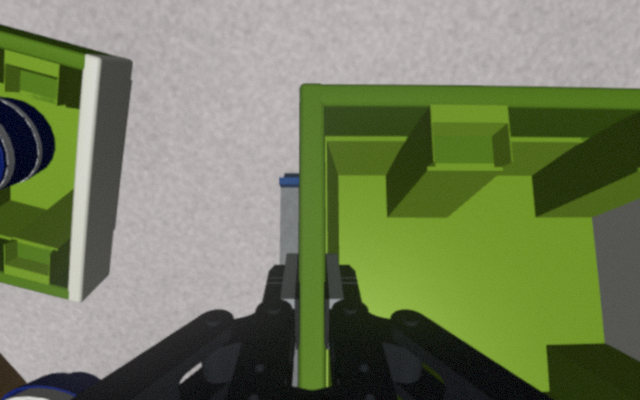

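>>> drive_tool:
  gripper: [1,1,1,1,1,1]
  offset:
    - [0,-0.0053,0.0028]
    - [0,-0.0053,0.0028]
    - [0,-0.0053,0.0028]
    - [0,-0.0053,0.0028]
    - [0,-0.0053,0.0028]
    - [0,0,0]
  turn: [0,0,0,0,0,0]

```text
time_s: 13.03
eef_pos: [486.3, 225.0, 186.6]
ee_rot: [-0.486, 0.487, 0.514, -0.513]
force: [0.7, 0.1, -1.9]
grip_width: 0.103
```

```bash
python3 - <<'E'
from h import *
st()
im,d,T=cap('scene','s7')
cv2.imwrite('pics/s7c.png',cv2.resize(im[80:210,280:440],None,fx=4.5,fy=4.5)[:,:,::-1])
E
```

```text
t 13.03 pos [486.3 225.  186.6] yaw(tool x) 93.1 q [ 0.21  0.37  1.53  0.    1.23 -1.41] F [ 0.7  0.1 -1.9] g 0.103
```

View pics/s7c.png

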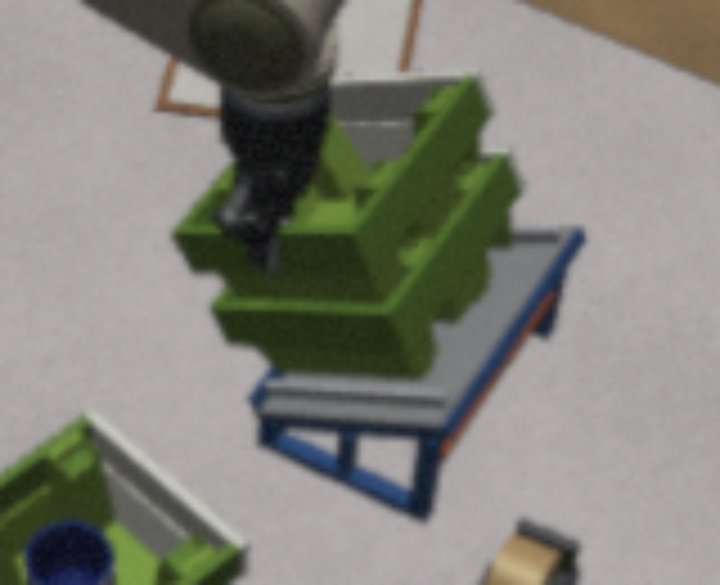

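>>> drive_tool:
  gripper: [1,1,1,1,1,1,1,1,1,1,1,1,1,1]
  offset:
    - [0,-0.0106,0.0056]
    - [0,-0.0106,0.0056]
    - [0,-0.0106,0.0056]
    - [0,-0.0106,0.0056]
    - [0,-0.0106,0.0056]
    - [0,-0.0106,0.0056]
    - [-0.0109,0,0.0276]
    - [-0.0109,0,0.0276]
    - [-0.0109,0,0.0276]
    - [-0.0109,0.01,0.0276]
    - [-0.0109,0.02,0.0276]
    - [-0.0109,0.02,0.0276]
    - [0,0,0]
    - [0,0,0]
  turn: [0,0,0,0,0,0,0,0,0,0,0,0,0,0]

```text
time_s: 14.25
eef_pos: [289.6, 148.6, 198.9]
ee_rot: [0.487, -0.486, -0.513, 0.513]
force: [1.2, 0.3, -0.8]
grip_width: 0.103
```

```bash
python3 - <<'E'
from h import *
st()
im,d,T=cap('scene','s8')
im,d,T=cap('wrist','w8'); W=cloud('wrist',d,T)
s=ctrl.sense()['eef_pos']; c=s+np.array([-5-0+16,95,19-29])
print(c); fitbin(W,c,93,28,it=3)
E
```

```text
t 14.25 pos [289.6 148.6 198.9] yaw(tool x) 93.0 q [ 0.11 -0.12  2.07  0.    1.19 -1.52] F [ 1.2  0.3 -0.8] g 0.103
[302.9606143  244.00115526 190.08128193]
18925 plane [ 4.0000e-03 -7.0000e-03  4.3528e+01] rect -29.7 -33.4 118.0 159.5 0.1
558 plane [-0.098 -0.068 39.426] rect -3.0 5.2 30.6 177.8 26.2
430 plane [-2.4000e-02 -6.5000e-02  4.0504e+01] rect -42.9 31.7 130.4 9.6 67.2
c [232.2 224.7 144.4] yaw 96.5 slopes x,y [-0.024 -0.065] z [-0.409 -0.23   0.883]
```

View pics/s8.png

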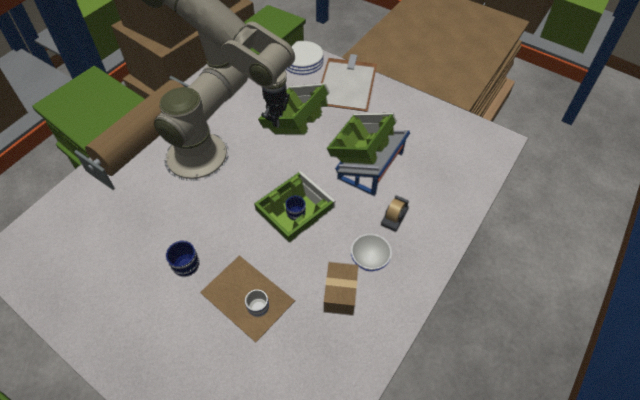

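View pics/w8.png

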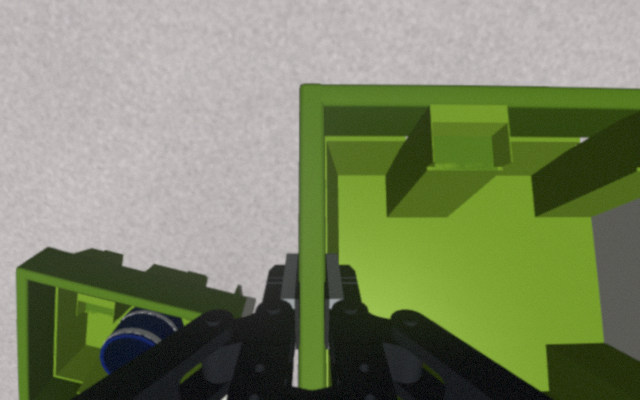

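>>> drive_tool:
  gripper: [1,1,1,1,1,1,1]
  offset:
    - [0,0.035,0]
    - [0,0.035,0]
    - [0,0.03,0]
    - [0,0.012,0]
    - [0,0.005,0]
    - [0,0.003,0]
    - [0,0,0]
  turn: [0,0,0,0,0,0,0]

```text
time_s: 14.93
eef_pos: [292.1, 149.1, 79.5]
ee_rot: [-0.486, 0.487, 0.514, -0.513]
force: [-1.2, -0.2, -1.7]
grip_width: 0.104
```

>>> drive_tool:
  gripper: [1,1,1]
  offset:
    - [0,0.0015,0]
    - [0,0.001,0]
    - [0,0,0]
  turn: [0,0,0]

```text
time_s: 15.18
eef_pos: [293.4, 148.9, 78.3]
ee_rot: [-0.485, 0.488, 0.515, -0.512]
force: [-0.1, -3.6, 15.3]
grip_width: 0.102
```

>>> drive_tool:
  gripper: [1,1,1,1,1,1]
  offset:
    - [0,0,0]
    - [0,0,0]
    - [0,0.0016,-0.0071]
    - [0,0.0021,-0.0067]
    - [0,0.0025,-0.0065]
    - [0,0,0]
  turn: [0,0,0,0,0,0]
  force: 25

```text
time_s: 15.68
eef_pos: [313.5, 150.1, 71.5]
ee_rot: [-0.486, 0.487, 0.514, -0.512]
force: [-0.1, -0.6, 7.8]
grip_width: 0.104
```

```bash
python3 - <<'E'
from h import *
st()
im,d,T=cap('wrist','w9'); W=cloud('wrist',d,T)
for y in (190,220,240):  # profile of plane fit on left rim & end
    pass
m=(W[...,1]>139)&(W[...,1]<155)&(W[...,2]>60)
E
```

```text
t 15.68 pos [313.5 150.1  71.5] yaw(tool x) 93.1 q [ 0.11  0.16  2.19  0.    0.79 -1.52] F [-0.1 -0.6  7.8] g 0.104
```

View pics/w9.png

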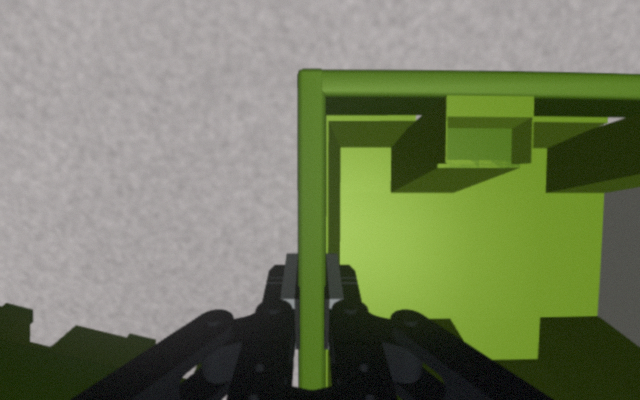

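>>> drive_tool:
  gripper: [1,1,1,1,1,1]
  offset:
    - [0,0.0029,-0.0063]
    - [0,0.0034,-0.0062]
    - [0,0.0038,-0.0058]
    - [0,0.004,-0.0053]
    - [0,0.001,-0.0015]
    - [0,0,0]
  turn: [0,0,0,0,0,0]

```text
time_s: 16.23
eef_pos: [337.8, 151.5, 56.3]
ee_rot: [-0.486, 0.487, 0.514, -0.512]
force: [0.9, 0.4, 5.0]
grip_width: 0.1
```

```bash
python3 - <<'E'
from h import *
s,r=st()
im,d,T=cap('wrist','w10'); W=cloud('wrist',d,T)
im,d,T=cap('scene','s10'); 
p=s['eef_pos']
L=W.reshape(-1,3);L=L[(L[:,2]>55)&(L[:,2]<110)&(abs(L[:,0]-p[0])<100)&(L[:,1]>p[1]-20)]
# floor plane
F=W.reshape(-1,3);F=F[(F[:,2]<45)&(F[:,2]>3)&(F[:,1]>p[1]+40)&(F[:,1]<p[1]+160)&(abs(F[:,0]-p[0])<45)]
A=np.c_[F[:,:2],np.ones(len(F))];w=np.ones(len(F))
for k in range(15):
    c=np.linalg.lstsq(A*w[:,None],F[:,2]*w,rcond=None)[0];rr=F[:,2]-A@c;w=1/np.maximum(1,abs(rr))
print('floor slope',c,len(F),c@np.array([p[0],p[1]+95,1]))
cv2.imwrite('pics/s10c.png',cv2.resize(im[60:190,220:380],None,fx=4.5,fy=4.5)[:,:,::-1])
E
```

```text
t 16.23 pos [337.8 151.5  56.3] yaw(tool x) 93.1 q [ 0.1   0.24  2.14  0.    0.75 -1.52] F [0.9 0.4 5. ] g 0.1
floor slope [2.25735199e-03 2.44165968e-03 8.10700315e+00] 29440 9.471386694530276
```

View pics/s10c.png

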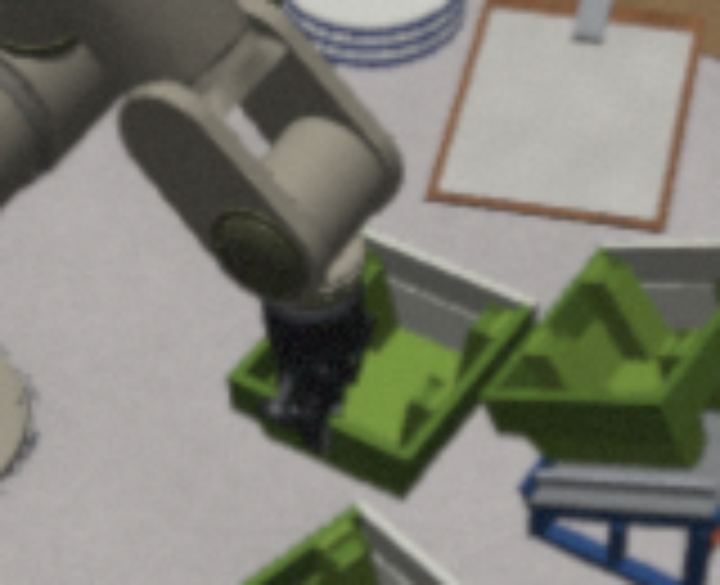

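```bash
cat >> h.py <<'E'
def rel(npz,s,zr):
    "tool-frame (x,z) edges of held bin rim at height zr (world) from wrist cloud"
    z=np.load(npz);W=cloud('wrist',z['d'],z['T']).reshape(-1,3);W=W[~np.isnan(W[:,0])]
    r=R(s['ee_rot']);L=(W-s['eef_pos'])@r
    m=(abs(W[:,2]-zr)<4)&(abs(L[:,0])<230)&(abs(L[:,2])<110)
    return L[m]
E
python3 - <<'E'
from h import *
s=ctrl.sense();L=rel('pics/w10.npz',s,88)
print(len(L),L.min(0),L.max(0))
for a in range(-10,160,15):
    m=(L[:,0]>a)&(L[:,0]<a+15);q=L[m][:,2]
    if m.sum()>5: print(a,m.sum(),np.percentile(q,[1,50,99]).round(1), L[m][:,1].mean().round(1))
m=(L[:,2]>20)&(L[:,2]<65);print('end band x',np.percentile(L[m][:,0],[1,50,99]))
E
```

```text
25645 [-136.86684709  -35.63801789  -48.69891565] [141.45975343 -27.44933582  87.99062134]
-10 10301 [-31.8  40.5  87.1] -32.0
5 2193 [-3.8 81.8 87.7] -31.8
20 1774 [77.8 82.8 87.5] -31.7
35 2488 [55.3 80.9 87.6] -31.6
50 3088 [69.4 79.  87.5] -31.9
65 3665 [55.1 76.8 87.5] -31.5
80 1625 [74.9 82.7 87.6] -31.9
95 370 [77.8 81.8 87.6] -31.7
end band x [-5.42758314  0.47756168 79.47900403]
```

View pics/w10.png

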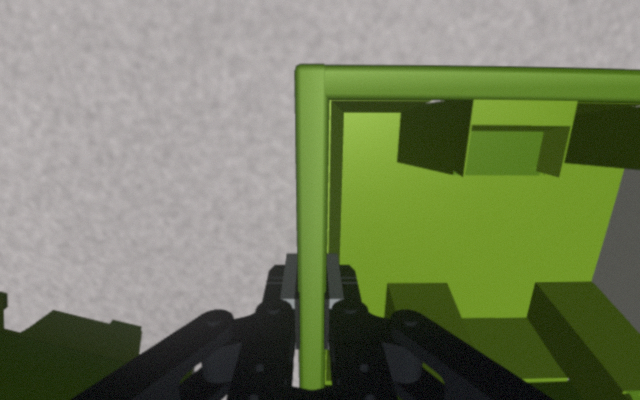

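>>> drive_tool:
  gripper: [1,1,1,1,1,1,1,1,1,1,1,1,1,1,1,1]
  offset:
    - [0,0,0]
    - [0,0,0]
    - [0,0,0]
    - [0,-0.01,0]
    - [0,-0.03,0]
    - [0,-0.04,0]
    - [0,-0.04,0]
    - [0,-0.04,0]
    - [0,-0.04,0]
    - [0,-0.024,0]
    - [-0.0162,0,-0.0301]
    - [-0.0162,0,-0.0301]
    - [-0.0162,0,-0.0301]
    - [-0.0162,0,-0.0301]
    - [-0.0162,0,-0.0301]
    - [0,0,0]
  turn: [0,0,0,0,0,0,0,0,0,0,0,0,0,0,0,0]
  force: 80

```text
time_s: 17.67
eef_pos: [494.5, 75.9, 278.4]
ee_rot: [0.487, -0.488, -0.512, 0.513]
force: [0.5, 0.6, -2.9]
grip_width: 0.102
```

>>> drive_tool:
  gripper: [1,1,1,1,1,1,1,1,1,1,1,1,1,1,1,1,1,1]
  offset:
    - [0,0,0]
    - [0,0,0]
    - [0,0,0]
    - [0,0,0]
    - [0,0,0]
    - [0,0,0]
    - [0,0,0]
    - [0,0,0]
    - [0,0,0]
    - [0,0,0]
    - [0,0,0]
    - [0,0,0]
    - [0,0,0]
    - [0,0,0]
    - [0,0,0]
    - [0,0,0]
    - [0,0,0]
    - [0,0,0]
  turn: [4,6,7,7,7,7,7,7,7,7,7,7,7,7,7,7,7,7]

```text
time_s: 19.17
eef_pos: [490.5, 78.8, 279.6]
ee_rot: [0.684, -0.684, 0.178, -0.179]
force: [0.5, 0.4, -2.8]
grip_width: 0.106
```

>>> drive_tool:
  gripper: [1,1,1,1,1,1,1,1,1,1,1,1,1,1]
  offset:
    - [0,0,0]
    - [0,0,0]
    - [0,0,0]
    - [0,0,0]
    - [0,0,0]
    - [0,0,0]
    - [0,0,0]
    - [0,0,0]
    - [0,0,0]
    - [0,0,0]
    - [0,0,0]
    - [0,0,0]
    - [0,0,0]
    - [0,0,0]
  turn: [7,7,7,7,7,7,7,7,7,6,4,0,0,0]

```text
time_s: 20.33
eef_pos: [490.8, 78.6, 279.4]
ee_rot: [-0.446, 0.446, -0.549, 0.549]
force: [-0.2, 0.2, -2.3]
grip_width: 0.104
```

```bash
python3 - <<'E'
from h import *
s,r=st()
im,d,T=cap('wrist','w11'); cap('scene','s11')
zr=s['eef_pos'][2]+32
L=rel('pics/w11.npz',s,zr)
for a in range(-10,160,15):
    m=(L[:,0]>a)&(L[:,0]<a+15);q=L[m][:,2]
    if m.sum()>5: print(a,m.sum(),np.percentile(q,[1,50,99]).round(1), L[m&(L[:,2]>76)][:,1].mean().round(1))
for b in range(-20,90,15):
    m=(L[:,2]>b)&(L[:,2]<b+15)&(abs(L[:,0])<9);print(b,L[m].mean(0).round(1),np.percentile(L[m][:,0],[1,99]).round(1))
plan([492.5,78.6,150],-102.9)
E
```

```text
t 20.33 pos [490.8  78.6 279.4] yaw(tool x) -101.8 q [-0.08  0.22  1.49  0.    1.43  1.7 ] F [-0.2  0.2 -2.3] g 0.104
-10 9811 [-32.   39.   86.6] -31.4
5 2706 [-21.7  79.9  87.2] -31.1
20 1778 [77.3 82.3 87. ] -31.1
35 2340 [54.8 80.7 87.1] -31.1
50 2987 [69.3 78.5 87. ] -31.2
65 3400 [55.1 77.  87. ] -31.2
80 1710 [56.7 81.9 87.1] -31.2
95 514 [77.5 81.8 87. ] -31.0
-20 [  0.5 -32.3 -11.9] [-5.6  6.4]
-5 [  0.4 -32.8   3. ] [-6.7  7.3]
10 [  0.3 -31.8  16.2] [-8.5  8.7]
25 [  0.4 -31.6  32.7] [-4.6  5.4]
40 [  0.4 -31.5  47.6] [-4.7  5.5]
55 [  0.4 -31.5  62.7] [-4.7  5.5]
70 [  1.5 -31.4  78.3] [-4.6  8.8]
85 [  2.2 -31.   86.2] [-4.4  8.8]
t 20.43 pos [490.9  78.5 279.2] yaw(tool x) -101.8 q [-0.08  0.22  1.49  0.    1.43  1.7 ] F [-0.4 -0.9 -1.6] g 0.105
world yaw change -1.1 -> turn about tool y 1.1
offset now-frame [ -0.4 129.2   1.5]
offset after-turn-frame [ -0.4 129.2   1.5]
```

View pics/w11.png

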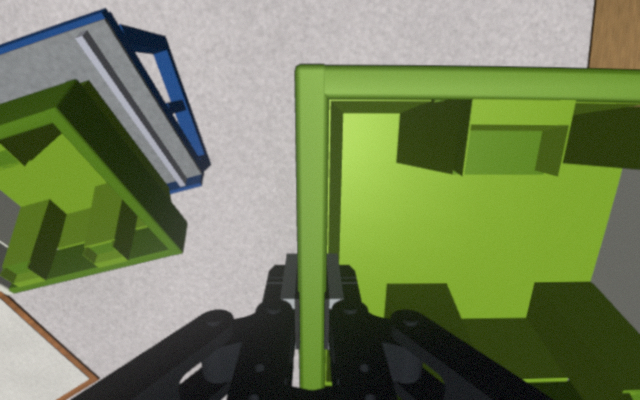

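View pics/s11.png

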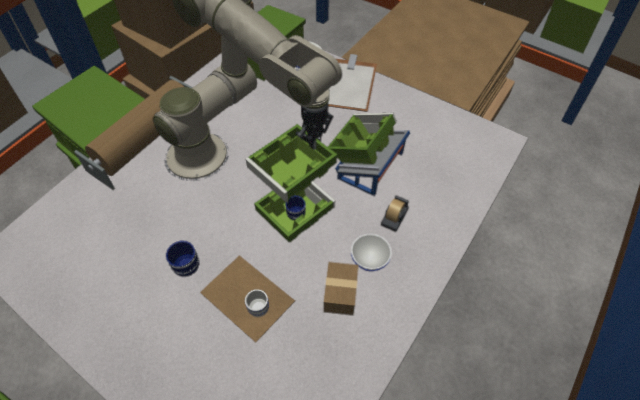

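>>> drive_tool:
  gripper: [1,1,1,1,1,1,1,1]
  offset:
    - [-0.0008,0,0.0019]
    - [0,0.03,0]
    - [0,0.035,0]
    - [0,0.03,0]
    - [0,0.02,0]
    - [0,0.01,0]
    - [0,0.002,0]
    - [0,0,0]
  turn: [1.1,0,0,0,0,0,0,0]

```text
time_s: 21.1
eef_pos: [493.4, 78.8, 152.6]
ee_rot: [-0.44, 0.44, -0.553, 0.554]
force: [0.1, -0.4, -2.8]
grip_width: 0.107
```

```bash
python3 - <<'E'
from h import *
s,r=st()
im,d,T=cap('scene','s12'); W=cloud('scene',d,T)
fitbin(W,[474.3,-14,143],257.1,0,it=2)
cv2.imwrite('pics/s12c.png',cv2.resize(im[130:250,230:360],None,fx=5,fy=5,interpolation=cv2.INTER_CUBIC)[:,:,::-1])
im,d,T=cap('top','t12'); W=cloud('top',d,T)
fitbin(W,[474.3,-14,143],257.1,0,it=2)
cv2.imwrite('pics/t12c.png',cv2.resize(im[160:260,280:400],None,fx=5,fy=5,interpolation=cv2.INTER_CUBIC)[:,:,::-1])
E
```

```text
t 21.1 pos [493.4  78.8 152.6] yaw(tool x) -103.0 q [-0.08  0.34  1.68 -0.    1.12  1.72] F [ 0.1 -0.4 -2.8] g 0.107
721 plane [ 7.0000e-03 -3.0000e-03  4.2175e+01] rect -2.0 -1.8 206.0 173.4 89.1
722 plane [ 6.0000e-03 -4.0000e-03  4.4759e+01] rect 0.0 0.0 173.4 206.0 0.0
c [476.6 -12.7 139.9] yaw 256.2 slopes x,y [ 0.006 -0.004] z [0. 0. 1.]
673 plane [ 3.0000e-03 -4.0000e-03  4.3366e+01] rect -1.0 -1.4 200.6 170.0 89.9
673 plane [ 2.0000e-03 -4.0000e-03  4.4982e+01] rect -0.0 0.0 170.0 200.6 0.0
c [475.6 -12.8 141.3] yaw 257.0 slopes x,y [ 0.002 -0.004] z [0. 0. 1.]
```

View pics/s12c.png

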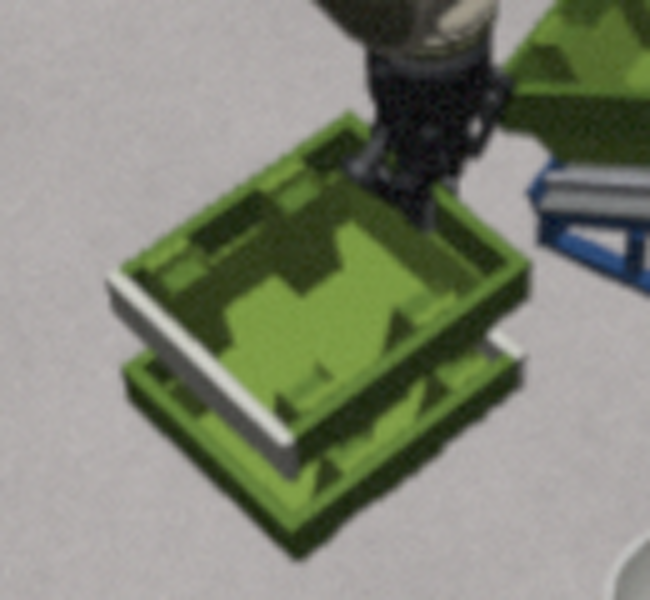

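View pics/t12c.png

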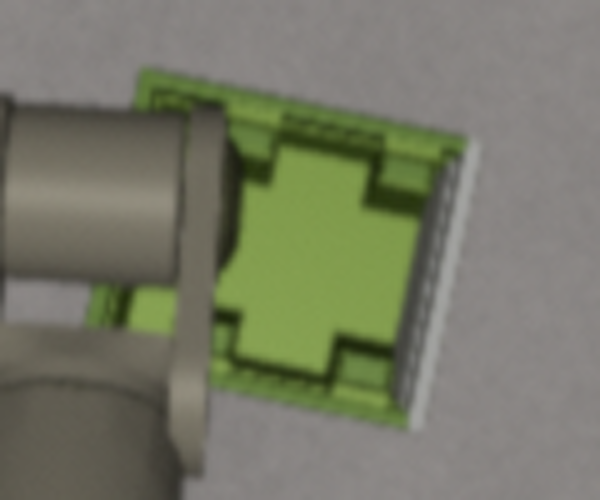

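>>> drive_tool:
  gripper: [1,1,1,1,1,1]
  offset:
    - [0.0003,0,-0.0012]
    - [0,0.003,0]
    - [0,0.003,0]
    - [0,0.002,0]
    - [0,0.002,0]
    - [0,0,0]
  turn: [0,0,0,0,0,0]
  force: 50

```text
time_s: 21.7
eef_pos: [491.6, 78.9, 141.7]
ee_rot: [0.44, -0.44, 0.554, -0.553]
force: [-0.5, -1.0, -2.2]
grip_width: 0.105
```

>>> drive_tool:
  gripper: [1,1,1]
  offset:
    - [0,0.002,0]
    - [0,0.0015,0]
    - [0,0,0]
  turn: [0,0,0]

```text
time_s: 21.95
eef_pos: [491.9, 78.8, 138.6]
ee_rot: [-0.44, 0.44, -0.553, 0.554]
force: [-0.5, 0.9, -0.3]
grip_width: 0.104
```

```bash
python3 - <<'E'
from h import *
s,r=st()
im,d,T=cap('top','t13'); W=cloud('top',d,T)
fitbin(W,[474.3,-14,127],257.1,0,it=2)
E
```

```text
t 21.95 pos [491.9  78.8 138.6] yaw(tool x) -103.0 q [-0.08  0.35  1.7  -0.    1.09  1.72] F [-0.5  0.9 -0.3] g 0.104
652 plane [ 4.0000e-03 -0.0000e+00  4.4666e+01] rect 0.5 -0.9 200.8 170.4 89.7
651 plane [ 4.0e-03 -0.0e+00  4.5e+01] rect 0.0 0.0 200.8 170.4 90.0
c [474.1 -13.  126.7] yaw 256.8 slopes x,y [ 0.004 -0.   ] z [0. 0. 1.]
```

>>> drive_tool:
  gripper: [1,1,0.7,0.3,0,0,0,0,0,0,0]
  offset:
    - [0,0.001,0]
    - [0,0,0]
    - [0,0,0]
    - [0,0,0]
    - [0,0,0]
    - [0,0,0]
    - [0,0,0]
    - [0,0,0]
    - [0,-0.02,0]
    - [0,-0.035,0]
    - [0,-0.035,0]
  turn: [0,0,0,0,0,0,0,0,0,0,0]

```text
time_s: 22.92
eef_pos: [491.1, 78.9, 228.2]
ee_rot: [0.439, -0.441, 0.554, -0.553]
force: [0.4, -0.5, 0.9]
grip_width: 0.995
```

```bash
python3 - <<'E'
from h import *
im,d,T=cap('top','t14'); W=cloud('top',d,T)
fitbin(W,[474.3,-14,127],257.1,0,it=2)
im,d,T=cap('scene','s14')
cv2.imwrite('pics/s14c.png',cv2.resize(im[130:250,230:360],None,fx=5,fy=5,interpolation=cv2.INTER_CUBIC)[:,:,::-1])
plan([575,-343,140],-102.9)
E
```

```text
639 plane [-0.0000e+00 -1.0000e-03  4.4501e+01] rect 0.3 -1.0 200.2 170.1 89.7
639 plane [-0.0000e+00 -1.0000e-03  4.4977e+01] rect -0.0 -0.0 170.1 200.2 0.0
c [474.3 -13.  126.5] yaw 256.8 slopes x,y [-0.    -0.001] z [0. 0. 1.]
t 23.02 pos [493.8  78.8 232.7] yaw(tool x) -103.0 q [-0.08  0.25  1.58  0.    1.31  1.72] F [ 1.4 -0.1  0.3] g 0.998
world yaw change 0.1 -> turn about tool y -0.1
offset now-frame [392.8  93.8 173.2]
offset after-turn-frame [393.1  93.7 172.5]
```

View pics/s14c.png

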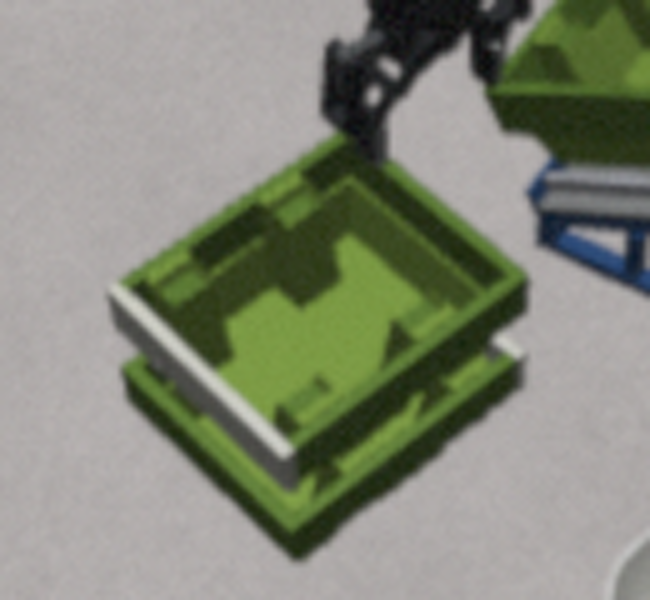

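>>> drive_tool:
  gripper: [0,0,0,0,0,0,0,0,0,0,0,0,0,0,0,0]
  offset:
    - [0.0328,0,0.0144]
    - [0.0328,0,0.0144]
    - [0.0328,0,0.0144]
    - [0.0328,0,0.0144]
    - [0.0328,0,0.0144]
    - [0.0328,0,0.0144]
    - [0.0328,0,0.0144]
    - [0.0328,0,0.0144]
    - [0.0328,0,0.0144]
    - [0.0328,0,0.0144]
    - [0.0328,0,0.0144]
    - [0.0328,0,0.0144]
    - [0,0.04,0]
    - [0,0.035,0]
    - [0,0,0]
    - [0,0,0]
  turn: [0,0,0,0,0,0,0,0,0,0,0,0,0,0,0,0]

```text
time_s: 24.35
eef_pos: [570.9, -343.0, 151.3]
ee_rot: [0.44, -0.44, 0.555, -0.552]
force: [0.8, -0.1, 1.4]
grip_width: 1.001
```

```bash
python3 - <<'E'
from h import *
im,d,T=cap('wrist','w15');W=cloud('wrist',d,T)
m=(np.hypot(W[...,0]-575,W[...,1]+342)<55)&(W[...,2]>55)&(W[...,2]<80)
Q=W[m];zt=np.percentile(Q[:,2],95);Q=Q[Q[:,2]>zt-6][:,:2]
print(cv2.minEnclosingCircle(Q.astype(np.float32)))
plan([574.5,-343.3,25],-102.9)
E
```

```text
((576.7864990234375, -344.534423828125), 33.25775909423828)
t 24.4 pos [ 571.8 -343.6  153.9] yaw(tool x) -103.0 q [-0.72  0.69  1.12 -0.    1.33  1.08] F [0.8 0.9 0.8] g 0.999
world yaw change 0.1 -> turn about tool y -0.1
offset now-frame [ -1.  128.9   2.5]
offset after-turn-frame [ -1.  128.9   2.5]
```

View pics/w15.png

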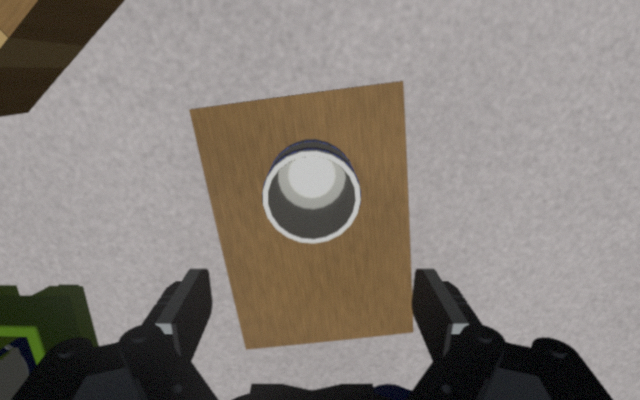

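>>> drive_tool:
  gripper: [0,0,0,0,0,0,1,1,1,1,1,1,1]
  offset:
    - [-0.001,0.035,0.003]
    - [0,0.035,0]
    - [0,0.03,0]
    - [0,0.02,0]
    - [0,0.009,0]
    - [0,0,0]
    - [0,0,0]
    - [0,0,0]
    - [0,0,0]
    - [0,0,0]
    - [0,0,0]
    - [0,0,0]
    - [0,0,0]
  turn: [0,0,0,0,0,0,0,0,0,0,0,0,0]
  force: 40

```text
time_s: 25.48
eef_pos: [575.9, -344.2, 26.8]
ee_rot: [-0.441, 0.44, -0.552, 0.555]
force: [0.7, 0.5, 6.6]
grip_width: 0.763
```

```bash
python3 - <<'E'
from h import *
plan([473.8,-14,250],-102.9)
E
```

```text
t 25.48 pos [ 575.9 -344.2   26.8] yaw(tool x) -103.0 q [-0.71  0.83  1.22  0.    1.09  1.08] F [0.7 0.5 6.6] g 0.763
world yaw change 0.1 -> turn about tool y -0.1
offset now-frame [-298.2 -224.7 -172.8]
offset after-turn-frame [-298.5 -224.7 -172.2]
```

>>> drive_tool:
  gripper: [1,1,1,1,1,1,1,1,1,1,1,1,1,1,1,1,1,1,1]
  offset:
    - [0,-0.013,0]
    - [0,-0.03,0]
    - [0,-0.04,0]
    - [0,-0.04,0]
    - [0,-0.04,0]
    - [0,-0.035,0]
    - [0,-0.015,0]
    - [-0.0298,0,-0.0172]
    - [-0.0298,0,-0.0172]
    - [-0.0298,0,-0.0172]
    - [-0.0298,0,-0.0172]
    - [-0.0298,0,-0.0172]
    - [-0.0298,0,-0.0172]
    - [-0.0298,0,-0.0172]
    - [-0.0298,0,-0.0172]
    - [-0.0298,0,-0.0172]
    - [-0.0298,0,-0.0172]
    - [0,0,0]
    - [0,0,0]
  turn: [0,0,0,0,0,0,0,0,0,0,0,0,0,0,0,0,0,0,0]

```text
time_s: 27.07
eef_pos: [473.8, -13.0, 238.2]
ee_rot: [-0.441, 0.44, -0.552, 0.554]
force: [0.6, -0.4, -1.3]
grip_width: 0.764
```

```bash
python3 - <<'E'
from h import *
cap('wrist','w16')
plan([473.8,-14,115.8],-102.9)
E
```

```text
t 27.12 pos [474.2 -14.  237.9] yaw(tool x) -103.0 q [-0.28  0.19  1.63 -0.    1.31  1.52] F [ 1.3  0.2 -2.2] g 0.766
world yaw change 0.1 -> turn about tool y -0.1
offset now-frame [ -0.  122.1  -0.6]
offset after-turn-frame [ -0.  122.1  -0.6]
```

View pics/w16.png

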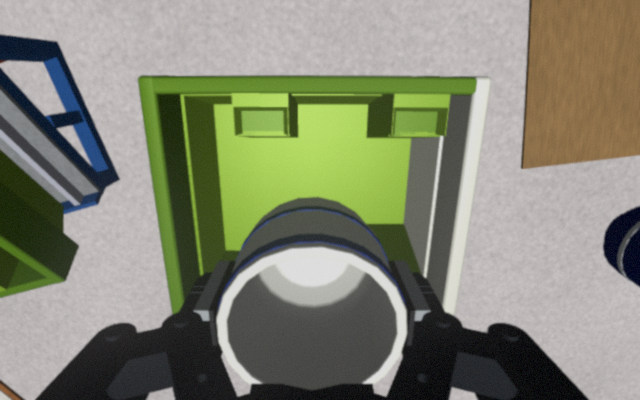

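>>> drive_tool:
  gripper: [1,1,1,1,1,1,1,1]
  offset:
    - [0,0.03,0]
    - [0,0.03,0]
    - [0,0.03,0]
    - [0,0.018,0]
    - [0,0.007,0]
    - [0,0.003,0]
    - [0,0.001,0]
    - [0,0.001,0]
  turn: [0,0,0,0,0,0,0,0]

```text
time_s: 27.78
eef_pos: [475.0, -14.7, 117.8]
ee_rot: [-0.44, 0.439, -0.553, 0.554]
force: [0.2, 0.4, -2.5]
grip_width: 0.764
```

>>> drive_tool:
  gripper: [1,1,1]
  offset:
    - [0,0.0015,0]
    - [0,0.0007,0]
    - [0,0,0]
  turn: [0,0,0]

```text
time_s: 28.03
eef_pos: [474.8, -14.5, 115.8]
ee_rot: [-0.441, 0.44, -0.553, 0.554]
force: [-2.1, -0.4, 5.0]
grip_width: 0.767
```

Contact at the expected height (115.8). Release and rise.

>>> drive_tool:
  gripper: [0,0,0,0,0,0,0,0,0,0,0,0,0,0,0,0,0,0]
  offset:
    - [0,0,0]
    - [0,0,0]
    - [0,0,0]
    - [0,0,0]
    - [0,-0.01,0]
    - [0,-0.03,0]
    - [0,-0.04,0]
    - [0,-0.04,0]
    - [0,-0.04,0]
    - [0,-0.02,0]
    - [0.03,0,-0.02]
    - [0.03,0,-0.02]
    - [0.03,0,-0.02]
    - [0.03,0,-0.02]
    - [0.03,0,-0.02]
    - [0.03,0,-0.02]
    - [0,0,0]
    - [0,0,0]
  turn: [0,0,0,0,0,0,0,0,0,0,0,0,0,0,0,0,0,0]

```text
time_s: 29.53
eef_pos: [315.9, -163.4, 295.2]
ee_rot: [-0.439, 0.439, -0.554, 0.555]
force: [0.6, -0.8, -0.3]
grip_width: 0.999
```

```bash
python3 - <<'E'
from h import *
st()
im,d,T=cap('top','t17'); W=cloud('top',d,T)
fitbin(W,[474.3,-14,127],257.1,0,it=2)
fitbin(W,[510,322,113],93,28,it=1)
im,d,Ts=cap('scene','s17');Ws=cloud('scene',d,Ts)
cv2.imwrite('pics/s17c.png',cv2.resize(im[90:250,230:430],None,fx=3.7,fy=3.7,interpolation=cv2.INTER_CUBIC)[:,:,::-1])
cap('wrist','w17')
for n,TT in(('top',T),('scene',Ts)):
  for q in('white_cup_mid','blue_cup_mid','low_bin_mid','spare_bin_mid','bowls','carton','tape_stand'):
    print(n,q,[(round(r['score'],2),tw(TT,r['centre']).round(0).tolist()) for r in ctrl.pinpoint(n,q)][:3])
m=(np.hypot(W[...,0]-474,W[...,1]+14)<50)&(W[...,2]>140)
Q=W[m];print('cup rim z',np.percentile(Q[:,2],[50,90]),cv2.minEnclosingCircle(Q[:,:2].astype(np.float32)))
E
```

```text
t 29.53 pos [ 315.9 -163.4  295.2] yaw(tool x) -103.3 q [-0.81 -0.12  1.81  0.    1.45  0.99] F [ 0.6 -0.8 -0.3] g 0.999
859 plane [1.0000e-03 1.0000e-03 4.4699e+01] rect 0.5 -1.2 170.2 200.3 0.0
858 plane [1.0000e-03 1.0000e-03 4.4974e+01] rect 0.0 0.0 200.3 170.2 90.0
c [474.1 -12.7 126.7] yaw 257.1 slopes x,y [0.001 0.001] z [0. 0. 1.]
544 plane [4.0000e-03 1.0000e-03 3.7378e+01] rect 19.9 0.4 169.7 201.2 0.1
c [531.1 323.5 115.6] yaw 93.1 slopes x,y [0.004 0.001] z [-0.469 -0.025  0.883]
top white_cup_mid [(0.74, [475.0, -12.0, 122.0])]
top blue_cup_mid [(0.81, [295.0, -365.0, 41.0])]
top low_bin_mid []
top spare_bin_mid [(0.71, [532.0, 321.0, 114.0])]
top bowls [(0.94, [765.0, -16.0, -1.0])]
top carton []
top tape_stand [(0.85, [750.0, 172.0, -3.0])]
scene white_cup_mid [(0.79, [474.0, -9.0, 125.0])]
scene blue_cup_mid [(0.79, [303.0, -366.0, 46.0]), (0.73, [451.0, -108.0, 160.0]), (0.69, [469.0, -12.0, 11.0])]
scene low_bin_mid [(0.59, [765.0, -15.0, 1.0]), (0.56, [474.0, -13.0, 43.0])]
scene spare_bin_mid [(0.71, [528.0, 324.0, 116.0]), (0.6, [748.0, -162.0, -4.0])]
scene bowls [(0.85, [768.0, -15.0, -3.0])]
scene carton [(0.8, [749.0, -161.0, -3.0])]
scene tape_stand [(0.85, [749.0, 175.0, 6.0])]
cup rim z [158.3955512 161.7002588] ((483.9331359863281, -12.825502395629883), 39.8010139465332)
```

View pics/s17c.png

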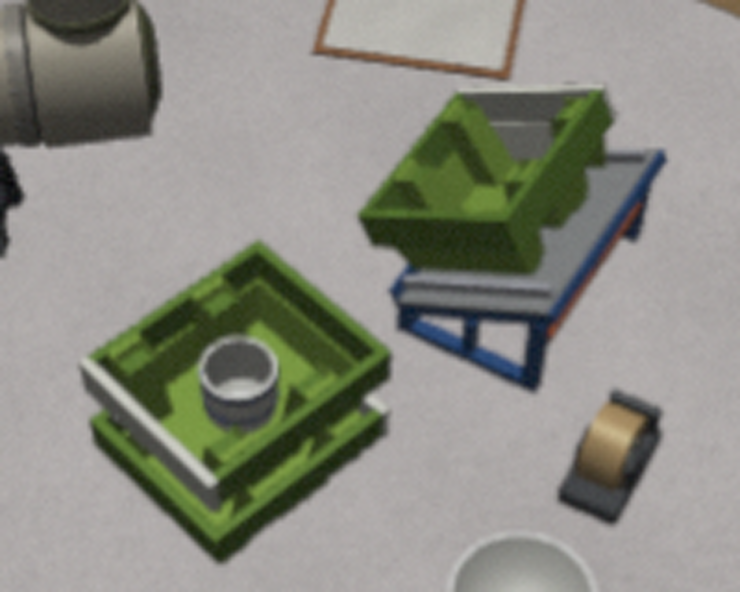

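View pics/t17.png

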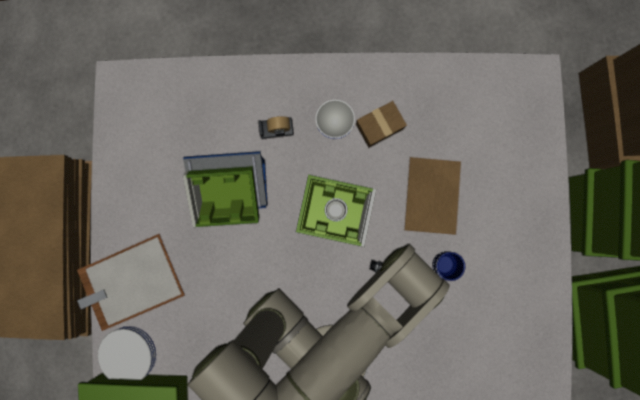

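```bash
python3 -c "
from h import *
st(); print(ctrl.finish_job())"
```

```text
t 30.38 pos [ 316.7 -162.5  294.4] yaw(tool x) -103.0 q [-0.81 -0.12  1.82 -0.    1.45  0.99] F [-0.4 -1.1  0.1] g 0.995
the job is handed in; nothing more can be done
None
```

I handed the job in at 30.4 s of the 72 s allowed. `finish_job` reports no verdict, so success rests on my last checks.

**What I did**
- I stood the smaller blue cup, the one on the pad, in the table bin.
- I lifted the upper bin off the nested pair along its own axis and levelled it on free table, because the gripper cannot tilt. I then turned it half a turn and lowered it onto the ledges.
- I stood the white cup in that upper bin and moved the arm clear of everything.

**What the last checks showed** (top camera unless noted)
- **Upper bin:** it sits 82 mm above the table bin, with its centre within about 1 mm and in line within 0.01 rad. Its tilt is about 0.001 rad, and its white end is at -y.
- **White cup:** it stands near the middle of the upper bin, upright in the pictures, at about the right height.
- **Blue cup:** it was last clearly seen centred and upright before the upper bin covered it.
- **Spare bin:** it is about 3 mm from the place I worked out for it, roughly the measuring error.
- **Bowls, tape dispenser and carton:** these are where they started, to within a few mm.

**What disagreed**
- The top and wrist cameras differed by about 2 mm in y and z, so I set the final alignment with the top camera alone.
- After stacking, the network's best match for "blue cup" was the larger look-alike, because the real one was hidden by the upper bin.
- The final circle fit of the white cup's rim took in bin rim points, so I discarded it.

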